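# Find the full screw tin by feel

## Task

One of the three look-alike screw tins in the wooden tray is full, the others are nearly used up: lift each in turn with the gripper, from the robot's left to its right, hold it clear of the tray for a moment to feel its weight, and stand it back in its own compartment without dropping it before lifting the next. Then finish while holding the heaviest one up, still and upright, at least 15 cm above the tray, with the other two standing in their compartments (if the last one is the heaviest, just keep it and raise it). Knock no tin over, and leave the toolbox and the wooden box where they are.

Things in the scene. Friction and masses are not known exactly. Their poses are not given: they have to be found in the camera images.
- tray: fixed shallow wooden tray, 145 (x) by 395 mm (y), origin under its centre at terrace level, z up, y along the row to the robot's left (yaw within 0.4 rad). Floor top at 6 mm; battens 5 mm wide, tops at 14 mm, around and between three compartments 135 (x) by 125 mm (y) inside, centred at y = +130 (left), 0, -130 mm (right). Tins stand within 15 mm of the centres (each way)
- tin_a_mid (a point): closed plain metal tin, a loose upright cylinder 56 mm in diameter (57 over its lid), 75 mm tall, lid fixed; this point is its centre, half-way up, z along its axis. The three look exactly alike; which stands in which compartment of the tray changes. The full one weighs 620 to 760 g, the other two 180 to 400 g each: only lifting tells
- tin_b_mid (a point): closed plain metal tin, a loose upright cylinder 56 mm in diameter (57 over its lid), 75 mm tall, lid fixed; this point is its centre, half-way up, z along its axis. The three look exactly alike; which stands in which compartment of the tray changes. The full one weighs 620 to 760 g, the other two 180 to 400 g each: only lifting tells
- tin_c_mid (a point): closed plain metal tin, a loose upright cylinder 56 mm in diameter (57 over its lid), 75 mm tall, lid fixed; this point is its centre, half-way up, z along its axis. The three look exactly alike; which stands in which compartment of the tray changes. The full one weighs 620 to 760 g, the other two 180 to 400 g each: only lifting tells
- toolbox: closed blue steel toolbox with a carrying handle, 306 (x) by 156 mm (y), 137 mm tall, origin at the centre of its underside, long side along its x; stands to the left of the tray, to be left alone
- wood_box: small open wooden box with a divider, 120 (x) by 160 mm (y), 40 mm tall, origin at the centre of its underside; stands to the right of the tray, to be left alone
Mind the look-alikes: they are no part of the job. What is shaped like the part that bears tin_a_mid but pink or yellow is not meant.

How it is judged (in metres and radians):
On the way, in this order (a step that is already met when the one before it is completed fails the run):
1. the tin from the left compartment is lifted clear of the tray by the fingers (at least 15 mm) while the other two stand in their compartments (((height (world z) of tin_a_mid above 0.0585 m and contact force between tin_a and the fingers above 0.5 N and contact force between tin_a and tray below 0.05 N and y of each of tin_b_mid, tin_c_mid in the frame of tray below 0.065 m and height (world z) of each of tin_b_mid, tin_c_mid below 0.055 m) or (height (world z) of tin_b_mid above 0.0585 m and contact force between tin_b and the fingers above 0.5 N and contact force between tin_b and tray below 0.05 N and y of each of tin_a_mid, tin_c_mid in the frame of tray below 0.065 m and height (world z) of each of tin_a_mid, tin_c_mid below 0.055 m) or (height (world z) of tin_c_mid above 0.0585 m and contact force between tin_c and the fingers above 0.5 N and contact force between tin_c and tray below 0.05 N and y of each of tin_a_mid, tin_b_mid in the frame of tray below 0.065 m and height (world z) of each of tin_a_mid, tin_b_mid below 0.055 m))), for 0.3 s.
2. the tin from the middle compartment is lifted clear of the tray by the fingers (at least 15 mm) while the other two stand in their compartments (((height (world z) of tin_a_mid above 0.0585 m and contact force between tin_a and the fingers above 0.5 N and contact force between tin_a and tray below 0.05 N and (y of tin_b_mid in the frame of tray above 0.065 m or y of tin_b_mid in the frame of tray below -0.065 m) and height (world z) of each of tin_b_mid, tin_c_mid below 0.055 m and (y of tin_c_mid in the frame of tray above 0.065 m or y of tin_c_mid in the frame of tray below -0.065 m)) or (height (world z) of tin_b_mid above 0.0585 m and contact force between tin_b and the fingers above 0.5 N and contact force between tin_b and tray below 0.05 N and (y of tin_a_mid in the frame of tray above 0.065 m or y of tin_a_mid in the frame of tray below -0.065 m) and height (world z) of each of tin_a_mid, tin_c_mid below 0.055 m and (y of tin_c_mid in the frame of tray above 0.065 m or y of tin_c_mid in the frame of tray below -0.065 m)) or (height (world z) of tin_c_mid above 0.0585 m and contact force between tin_c and the fingers above 0.5 N and contact force between tin_c and tray below 0.05 N and (y of tin_a_mid in the frame of tray above 0.065 m or y of tin_a_mid in the frame of tray below -0.065 m) and height (world z) of each of tin_a_mid, tin_b_mid below 0.055 m and (y of tin_b_mid in the frame of tray above 0.065 m or y of tin_b_mid in the frame of tray below -0.065 m)))), for 0.3 s.
3. the tin from the right compartment is lifted clear of the tray by the fingers (at least 15 mm) while the other two stand in their compartments (((height (world z) of tin_a_mid above 0.0585 m and contact force between tin_a and the fingers above 0.5 N and contact force between tin_a and tray below 0.05 N and y of each of tin_b_mid, tin_c_mid in the frame of tray above -0.065 m and height (world z) of each of tin_b_mid, tin_c_mid below 0.055 m) or (height (world z) of tin_b_mid above 0.0585 m and contact force between tin_b and the fingers above 0.5 N and contact force between tin_b and tray below 0.05 N and y of each of tin_a_mid, tin_c_mid in the frame of tray above -0.065 m and height (world z) of each of tin_a_mid, tin_c_mid below 0.055 m) or (height (world z) of tin_c_mid above 0.0585 m and contact force between tin_c and the fingers above 0.5 N and contact force between tin_c and tray below 0.05 N and y of each of tin_a_mid, tin_b_mid in the frame of tray above -0.065 m and height (world z) of each of tin_a_mid, tin_b_mid below 0.055 m))), for 0.3 s.
At the end, for the whole second after the job is handed in: One tin is held by the fingers alone, centre over 185 mm above the terrace, within 0.3 rad of upright, still; the other two stand upright, let go, within 75 mm of their starts, each pressing on the tray with under 5 N (so neither is the full one, which weighs over 6 N) (((height (world z) of tin_a_mid above 0.185 m and angle between tin_a_mid's own z axis and vertical below 0.3 rad and linear speed of tin_a below 0.03 m/s and contact force between tin_a and the fingers above 1 N and contact force between tin_a and toolbox below 0.05 N and contact force between tin_a and wood_box below 0.05 N and contact force between tin_a and tray below 0.05 N and (distance of tin_b_mid from where it was at the start of the episode below 0.075 m and height (world z) of tin_b_mid between 0.035 and 0.055 m and angle between tin_b_mid's own z axis and vertical below 0.06 rad and linear speed of tin_b below 0.02 m/s and contact force between tin_b and the fingers below 0.05 N and contact force between tin_a and tin_b below 0.05 N and contact force between tin_b and tray between 0.5 and 5 N) and (distance of tin_c_mid from where it was at the start of the episode below 0.075 m and height (world z) of tin_c_mid between 0.035 and 0.055 m and angle between tin_c_mid's own z axis and vertical below 0.06 rad and linear speed of tin_c below 0.02 m/s and contact force between tin_c and the fingers below 0.05 N and contact force between tin_a and tin_c below 0.05 N and contact force between tin_c and tray between 0.5 and 5 N)) or (height (world z) of tin_b_mid above 0.185 m and angle between tin_b_mid's own z axis and vertical below 0.3 rad and linear speed of tin_b below 0.03 m/s and contact force between tin_b and the fingers above 1 N and contact force between tin_b and toolbox below 0.05 N and contact force between tin_b and wood_box below 0.05 N and contact force between tin_b and tray below 0.05 N and (distance of tin_a_mid from where it was at the start of the episode below 0.075 m and height (world z) of tin_a_mid between 0.035 and 0.055 m and angle between tin_a_mid's own z axis and vertical below 0.06 rad and linear speed of tin_a below 0.02 m/s and contact force between tin_a and the fingers below 0.05 N and contact force between tin_b and tin_a below 0.05 N and contact force between tin_a and tray between 0.5 and 5 N) and (distance of tin_c_mid from where it was at the start of the episode below 0.075 m and height (world z) of tin_c_mid between 0.035 and 0.055 m and angle between tin_c_mid's own z axis and vertical below 0.06 rad and linear speed of tin_c below 0.02 m/s and contact force between tin_c and the fingers below 0.05 N and contact force between tin_b and tin_c below 0.05 N and contact force between tin_c and tray between 0.5 and 5 N)) or (height (world z) of tin_c_mid above 0.185 m and angle between tin_c_mid's own z axis and vertical below 0.3 rad and linear speed of tin_c below 0.03 m/s and contact force between tin_c and the fingers above 1 N and contact force between tin_c and toolbox below 0.05 N and contact force between tin_c and wood_box below 0.05 N and contact force between tin_c and tray below 0.05 N and (distance of tin_a_mid from where it was at the start of the episode below 0.075 m and height (world z) of tin_a_mid between 0.035 and 0.055 m and angle between tin_a_mid's own z axis and vertical below 0.06 rad and linear speed of tin_a below 0.02 m/s and contact force between tin_a and the fingers below 0.05 N and contact force between tin_c and tin_a below 0.05 N and contact force between tin_a and tray between 0.5 and 5 N) and (distance of tin_b_mid from where it was at the start of the episode below 0.075 m and height (world z) of tin_b_mid between 0.035 and 0.055 m and angle between tin_b_mid's own z axis and vertical below 0.06 rad and linear speed of tin_b below 0.02 m/s and contact force between tin_b and the fingers below 0.05 N and contact force between tin_c and tin_b below 0.05 N and contact force between tin_b and tray between 0.5 and 5 N)))); the arm keeps its last pose, push and grip.
It fails at once if a tin is knocked over (angle between any of tin_a_mid, tin_b_mid, tin_c_mid's own z axis and vertical above 0.7 rad).
It fails at once if a tin is dropped (moves faster than 0.6 m/s with no finger on it) ((linear speed of tin_a above 0.6 m/s and contact force between tin_a and the fingers below 0.05 N) or (linear speed of tin_b above 0.6 m/s and contact force between tin_b and the fingers below 0.05 N) or (linear speed of tin_c above 0.6 m/s and contact force between tin_c and the fingers below 0.05 N)).
It fails at once if the toolbox or the wooden box is shifted by more than 30 mm (distance of any of toolbox, wood_box from where it was at the start of the episode above 0.03 m).
It also fails if it takes over 64 s, if anything falls off the work surface, if the arm or the gripper's body presses on something with over 40 N, if the wrist force passes 120 N, or if a joint passes its speed limit or range.

## Robot

A 6-joint arm with a two-finger parallel gripper is mounted at the origin on the work surface. World frame = base frame: x ahead of the robot, y to its left, z up, the work surface at z = 0. Lengths are in mm, angles in rad, forces in N, time in s.
With the tool pointing down it reaches from about 350 to 775 mm from the base axis. Payload 7.3 kg.
Tool frame: the origin (TCP) lies midway between the tips of the shut fingers; the grasp point (between the pads) lies 19 mm behind it; z points along the fingers, y is the line along which they close (so a half turn about z gives the same grasp; the last joint's range is limited). The gripper opens to 92 mm and grips with 3 to 60 N. Pads are 19 mm wide; open, the fingers measure 130 mm over their backs; the gripper's body (75 mm by 190 mm) begins 47 mm behind the grasp point.
Start: joints at [-1.356, 0.342, 1.524, -0, 1.275, -0.146], TCP at [185.36, -491.209, 226.741] pointing down, gripper open.
Joint ranges: [-2.53, 2.53], [-0.77, 2.02], [0.04, 2.7], [-1, 4.14], [0.28, 2.66], [-3.11, 3.11]. Speed limits (rad/s): [2.57, 2.57, 3.14, 3.14, 3.14, 3.14].

## Interface

Orientations are given as [roll, pitch, yaw] about the fixed x, y, z axes, in that order (R = Rz(yaw) Ry(pitch) Rx(roll)).
In Python, from plant import get_obs, capture, camera_model, close_job, search_frame, regions_of, pinpoint gives the robot as it stands. The module is installed in compiled form; this text tells all that it offers.
- The arm moves only by the shell command python3 -m pendant 'ROWS'. ROWS is JSON, one flat list of numbers, 7 for each row, row after row: the shift along the tool's x, y, z in units of 30 mm (1.0 is 30 mm), then the turn, a rotation vector about the tool's x, y, z in units of 4 degrees (1.0 is 4 degrees), then the closure, from -1 (fully open) to 1 (shut), so that 0 is half open. In form: [dx, dy, dz, wx, wy, wz, gripper, dx, dy, dz, wx, wy, wz, gripper, ...]. A call has 1 to 12 rows; each row shifts and turns the commanded pose from where the row before left it, along the tool's axes as they then stand; what a row does not reach is not made up. A row lasts 1/10 s, in which the tool goes at most 50 mm and 8.59 degrees, less where a joint would pass 70% of its speed; a pose out of reach is approached as far as the arm can. A call with a number of a shift or a turn outside -1 to 1 is refused whole. A call with a gripper value outside its range is refused whole. The fingers move at their own pace and stop on an object; the grip force is fixed at half the most. Time passes only in rows, so rows that do not move let the fingers close. It gives the time, the measured TCP pose, the force, the opening and the grip force at its end, in the units of the state.
- get_obs(): the state, without advancing time (a new reading comes with each control period).
- capture(name): name is "side" or "top" or "wrist"; returns the picture (480x640x3 uint8, red, green, blue); there is no depth.
- camera_model(name): a dict with "fov_y" (degrees; the focal length in pixels is half the picture's height over the tangent of half this angle, whatever the lens; pixels are square), "cx", "cy" (the principal point, pixels), "pose" (4x4, takes a point from camera to world coordinates). Camera axes: x right, y up, looking along -z (the intrinsics and any distortion apply to the point x, -y, -z); pixel columns grow to the right and rows downward; lengths in mm; the calibration is good to about 2 mm. A picture is of the moment at which its call begins: read the wrist's pose just before it. camera_model takes no time and is no camera call; for the wrist camera it gives the pose at the moment of the call.
- close_job(): hands the job in; it is judged then, once.
Trained networks look in the newest picture that a camera, given by its name, has taken for a name from the list of things; names that differ only in an ending like _2 or _b are one class to them, and where a whole thing is asked for, a point or a joint stands for the part that bears it (a point fixed in the world has none). Each returns a list of dicts, best first, with "score" (0 to 1); they miss things now and then, are a little off and sometimes report something else, mostly with a low value. They report only what shows in the picture. A call takes as long as a camera call. They do not tell look-alikes from the thing itself.
- search_frame(camera, thing): "location" ([column, row] in pixels, amid what is visible of it).
- regions_of(camera, thing): "pixels" (480x640 bool, what is visible of it) and "location" ([column, row] in pixels, amid what is visible of it).
- pinpoint(camera, thing): "location" ([column, row] in pixels: a listed point, or the origin of a listed thing).
The state is a dict: "time": time; "joint_positions": joint angles; "dq": joint speeds; "tau": joint torques, N m; "tool_pos": TCP position; "tcp_rot": TCP orientation; "contact_force": force on the tool from outside, world axes, zero at the start; "moment": the same for the moment, N m; "grip_width": finger opening in mm; "finger_force": force on a finger pad.
Only numpy, scipy, OpenCV 4.12 (cv2) and the standard library are available. Lean on these libraries where they do the work, as an engineer would, in place of code of your own. Each camera call takes 0.05 s, during which the arm holds its last target. There are 200 camera calls.

## Working session

There is one attempt and no reset: what is moved stays moved. The work goes in short steps, Python scripts to look and compute and a shell command to move; the robot and the scene stay as the last step left them, time stands still between calls to the robot, and variables do not carry over. Pictures are saved under pics/ and viewed, at most 10 in all, crops included, and the job is handed in when it is done.

```bash
mkdir -p pics; cat > h.py <<'E'
import numpy as np, cv2
from plant import *
def ray(cam,px):
    m=camera_model(cam); f=240/np.tan(np.radians(m["fov_y"])/2)
    P=np.array(m["pose"]); d=P[:3,:3]@np.array([(px[0]-m["cx"])/f,-(px[1]-m["cy"])/f,-1.])
    return P[:3,3],d
def at(cam,px,z):
    o,d=ray(cam,px); return (o+d*(z-o[2])/d[2]).round(1)
E
python3 - <<'E'
from h import *
print({k:v for k,v in camera_model("top").items()}); print(camera_model("side"))
ims=[]
for c in ["top","side"]:
    im=capture(c); cv2.imwrite(f"pics/{c}0.png",im[...,::-1])
    for t in ["tin_a_mid","tray","toolbox","wood_box"]:
        for r in pinpoint(c,t): print(c,t,round(r["score"],2),np.round(r["location"],1),at(c,r["location"],43.5 if "tin" in t else 0))
o=get_obs(); print(o)
E
```

```text
{'fov_y': 46.70577295807084, 'cx': 324.189393677177, 'cy': 242.8895753727931, 'pose': array([[-1.96221728e-02,  9.94557450e-01, -1.02325208e-01,
         4.85857250e+02],
       [-9.99420421e-01, -1.66640923e-02,  2.96838197e-02,
         1.46055459e+01],
       [ 2.78171074e-02,  1.02848364e-01,  9.94308012e-01,
         1.24547722e+03],
       [ 0.00000000e+00,  0.00000000e+00,  0.00000000e+00,
         1.00000000e+00]])}
{'fov_y': 48.89266369334572, 'cx': 320.6565992866239, 'cy': 235.8367652524406, 'pose': array([[-7.80529217e-01,  3.67610831e-01, -5.05605002e-01,
        -9.45991912e+01],
       [-6.25026533e-01, -4.45000168e-01,  6.41339757e-01,
         8.72424777e+02],
       [ 1.07691300e-02,  8.16600960e-01,  5.77102156e-01,
         8.60806154e+02],
       [ 0.00000000e+00,  0.00000000e+00,  0.00000000e+00,
         1.00000000e+00]])}
top tin_a_mid 0.84 [422.8 206.6] [ 686.2 -239.9   43.5]
top tin_a_mid 0.81 [423.6 258.3] [ 572.2 -237.3   43.5]
top tin_a_mid 0.58 [362.  239.5] [ 615.6 -103.9   43.5]
top tray 0.86 [300.8 259.9] [576.5  30.7   0. ]
top toolbox 0.94 [121.7 297
[... 527 characters left out ...]
, 'joint_positions': array([-1.35600231e+00,  3.42018812e-01,  1.52417465e+00, -4.39950015e-05,
        1.27540042e+00, -1.46013217e-01]), 'dq': array([-4.02547215e-04, -3.01620297e-03,  1.89849022e-04, -1.63001748e-05,
        2.03554004e-03, -4.90266062e-04]), 'tau': array([-7.16406012e-04, -4.30814016e+01, -2.44313031e+01,  7.17497058e-02,
        4.90308541e-02, -2.56083581e-05]), 'tool_pos': array([ 185.3383384 , -491.17796969,  226.70463552]), 'tcp_rot': array([-3.14158531e+00,  4.14627371e-05,  3.60820044e-01]), 'contact_force': array([-0.01504206,  0.1215978 ,  0.08509535]), 'moment': array([ 0.0364829 , -0.02060936, -0.00182092]), 'finger_force': 0.0, 'grip_width': 91.7825902645692}
```

View pics/top0.png

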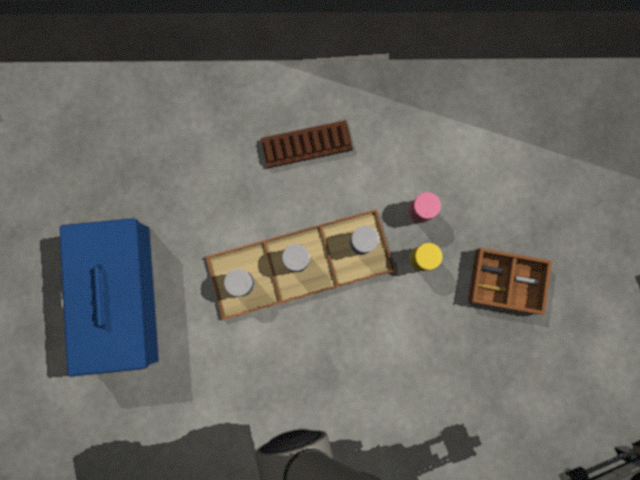

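View pics/side0.png

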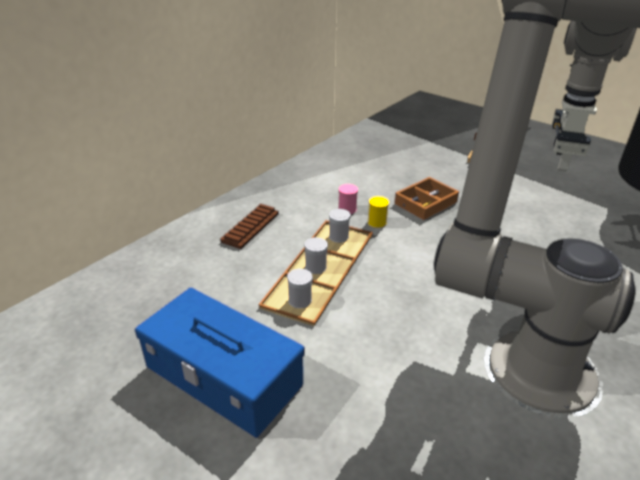

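Top picture: three grey tins in the tray at about (238,282) left, (296,258) middle and (365,239) right. The look-alikes, not meant, are pink at (427,206) and yellow at (428,256). The toolbox is at (105,295), the wood box at (511,281) and a brown rack at (307,144). The side picture agrees.

```bash
python3 - <<'E'
from h import *
im=capture("top"); hsv=cv2.cvtColor(im,cv2.COLOR_RGB2HSV)
cv2.imwrite("pics/crop.png",cv2.resize(im[190:340,180:440,::-1],None,fx=3,fy=3,interpolation=cv2.INTER_CUBIC))
for r in regions_of("top","tin_a_mid"):
    p=r["pixels"]; print("reg",round(r["score"],2),np.round(r["location"],1),p.sum(),im[p].mean(0).round())
# lids: fit circle of brightest grey
m=((hsv[...,1]<30)&(hsv[...,2]>125)).astype(np.uint8)
for c in (238,282),(296,258),(365,239):
    w=np.zeros_like(m); cv2.circle(w,c,22,1,-1); n,l,s,ce=cv2.connectedComponentsWithStats(m*w)
    k=1+np.argmax(s[1:,4]); print(s[k],ce[k].round(1),at("top",ce[k],81))
for c in ("top","side"):
    if c=="side": capture(c)
    for r in regions_of(c,"tray")[:1]:
        q,_=cv2.findContours(r["pixels"].astype(np.uint8),0,2); q=max(q,key=cv2.contourArea)
        b=cv2.boxPoints(cv2.minAreaRect(q)); print(c,r["score"],[at(c,p,10) for p in b]) if c=="top" else 0
    for r in search_frame(c,"tin_a_mid"): print(c,round(r["score"],2),np.round(r["location"],1),at(c,r["location"],43.5))
E
```

```text
reg 0.98 [363.7 238.5] 678 [156. 152. 149.]
reg 0.9 [424.7 257.7] 706 [192. 168.  63.]
reg 0.83 [421.  209.8] 709 [182. 108. 129.]
[224 270  29  26 583] [237.8 282.2] [526.4 161.4  81. ]
[282 244  28  26 551] [295.5 257.1] [576.8  40.6  81. ]
[352 226  27  26 532] [364.7 238.5] [ 613.5 -106.    81. ]
top 0.75 [array([589.5, 242.8,  10. ]), array([ 690.3, -142.8,   10. ]), array([ 546.6, -177.7,   10. ]), array([449.4, 204.3,  10. ])]
top 0.98 [424.1 209.6] [ 679.5 -242.5   43.5]
top 0.64 [423.9 256.1] [ 577.  -238.2   43.5]
top 0.58 [364.1 240.5] [ 613.3 -108.4   43.5]
side 0.94 [336.7 226.4] [615.5 -99.1  43.5]
side 0.82 [347.7 195. ] [ 691.9 -254.4   43.5]
side 0.56 [377.6 207.6] [ 582.7 -252.4   43.5]
```

View pics/crop.png

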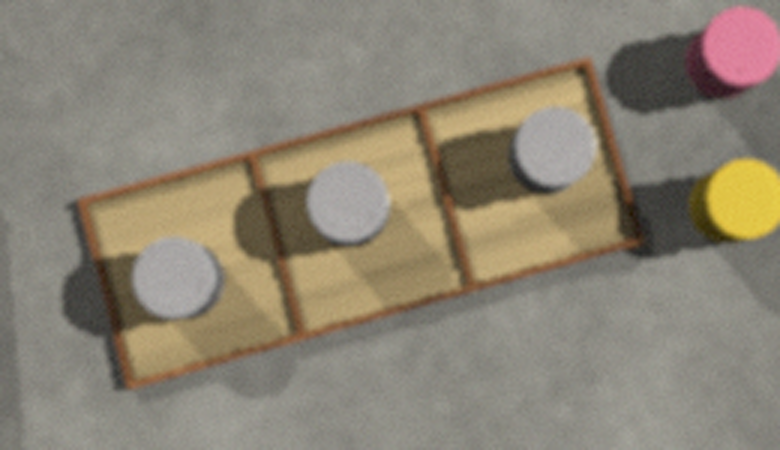

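Choice: the three grey tins in the tray, which the crop confirms (pink and yellow stand outside it). The tray yaw is about 0.253. I'll close along tray x, so the tool yaw should be 1.824, a turn of 84°.

```bash
python3 -m pendant '[0.9,-0.8,0,0,0,0,-1,0.9,-0.8,0,0,0,0,-1,0.9,-0.8,0,0,0,0,-1,0.9,-0.8,0,0,0,0,-1,0.9,-0.8,0,0,0,0,-1,0.9,-0.8,0,0,0,0,-1,0.9,-0.8,0,0,0,0,-1,0.9,-0.8,0,0,0,0,-1,0.9,-0.8,0,0,0,0,-1,0.9,-0.8,0,0,0,0,-1]'
python3 -m pendant '[0.9,-0.8,0,0,0,0,-1,0.9,-0.8,0,0,0,0,-1,0.9,-0.8,0,0,0,0,-1,0.9,-0.8,0,0,0,0,-1,0.9,-0.8,0,0,0,0,-1,0.9,-0.8,0,0,0,0,-1,0.9,-0.8,0,0,0,0,-1,0.9,-0.8,0,0,0,0,-1,0.9,-0.8,0,0,0,0,-1,0.9,-0.8,0,0,0,0,-1]'
python3 -m pendant '[0,0,0,0,0,-1,-1,0,0,0,0,0,-1,-1,0,0,0,0,0,-1,-1,0,0,0,0,0,-1,-1,0,0,0,0,0,-1,-1,0,0,0,0,0,-1,-1,0,0,0,0,0,-1,-1,0,0,0,0,0,-1,-1,0,0,0,0,0,-1,-1,0,0,0,0,0,-1,-1,0,0,0,0,0,-1,-1]'
python3 -m pendant '[0,0,0,0,0,-1,-1,0,0,0,0,0,-1,-1,0,0,0,0,0,-1,-1,0,0,0,0,0,-1,-1,0,0,0,0,0,-1,-1,0,0,0,0,0,-1,-1,0,0,0,0,0,-1,-1,0,0,0,0,0,-1,-1,0,0,0,0,0,-1,-1,0,0,0,0,0,-1,-1,0,0,0,0,0,0,-1]'
cat >> h.py <<'E'
from scipy.spatial.transform import Rotation as Ro
def need(t):
    o=get_obs(); R=Ro.from_euler("xyz",o["tcp_rot"]).as_matrix()
    print("tcp",o["tool_pos"].round(1),o["tcp_rot"].round(4),"F",o["contact_force"].round(2),"w",round(o["grip_width"],1),"t",o["time"])
    print("units to go",(R.T@(np.array(t)-o["tool_pos"])/30).round(2),"wz(4deg)",round(-(1.824-o["tcp_rot"][2])/np.radians(4),2))
E
python3 - <<'E'
from h import *
need([526.4,161.4,26])
m=camera_model("wrist"); print(m)
im=capture("wrist"); cv2.imwrite("pics/w1.png",im[...,::-1])
for r in pinpoint("wrist","tin_a_mid"): print(r["score"],r["location"],at("wrist",r["location"],43.5))
E
```

```text
time: 1.85
tool_pos: [353.7, -170.0, 226.9]
tcp_rot: [3.141, -0.0, 0.361]
contact_force: [0.9, -0.3, 0.8]
grip_width: 91.7
finger_force: 0.0
time: 2.85
tool_pos: [521.6, 150.0, 226.7]
tcp_rot: [3.141, -0.0, 0.361]
contact_force: [1.9, -0.6, -0.6]
grip_width: 91.9
finger_force: 0.0
time: 3.95
tool_pos: [521.2, 148.5, 226.7]
tcp_rot: [3.142, 0.0, 1.132]
contact_force: [0.1, 0.3, -0.2]
grip_width: 91.8
finger_force: 0.0
time: 5.05
tool_pos: [521.1, 148.5, 226.7]
tcp_rot: [-3.142, 0.0, 1.827]
contact_force: [0.5, 0.7, -0.3]
grip_width: 91.9
finger_force: 0.0
tcp [521.1 148.5 226.7] [-3.1415e+00  1.0000e-04  1.8274e+00] F [ 0.5   0.71 -0.26] w 91.9 t 5.05
units to go [0.37 0.28 6.69] wz(4deg) 0.05
{'fov_y': 58.68330144127208, 'cx': 322.59281807685875, 'cy': 233.18713040717486, 'pose': array([[ 9.67413301e-01, -2.40944091e-01, -7.78296269e-02,
         5.00087505e+02],
       [ 2.53201694e-01,  9.19799103e-01,  2.99764096e-01,
         2.30027256e+02],
       [-6.38766611e-04, -3.09702367e-01,  9.50833338e-01,
         3.85291189e+02],
       [ 0.00000000e+00,  0.00000000e+00,  0.00000000e+00,
         1.00000000e+00]])}
```

View pics/w1.png

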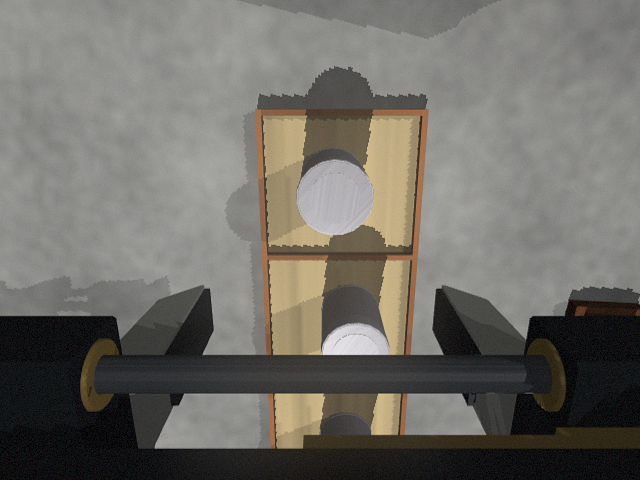

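The wrist view shows the left tin's lid at about (335,197), with the tray aligned to the picture and the middle tin's lid at (356,340). I'll use the lid to refine the position.

```bash
python3 - <<'E'
from h import *
im=cv2.imread("pics/w1.png"); hsv=cv2.cvtColor(im,cv2.COLOR_BGR2HSV)
m=((hsv[...,1]<30)&(hsv[...,2]>185)).astype(np.uint8)
w=np.zeros_like(m); cv2.circle(w,(335,197),48,1,-1)
q,_=cv2.findContours(m*w,0,2); q=max(q,key=cv2.contourArea); e=cv2.fitEllipse(q); print(e, at("wrist",e[0],81), at("wrist",(356,345),81))
E
```

```text
((337.9174499511719, 205.63223266601562), (49.48905563354492, 60.59281539916992), 60.97694778442383) [530.5 157.5  81. ] [575.6  47.7  81. ]
```

```bash
python3 -m pendant '[0.38,0.3,0.3,0,0,0,-1,0,0,0.8,0,0,0,-1,0,0,0.8,0,0,0,-1,0,0,0.8,0,0,0,-1,0,0,0.8,0,0,0,-1,0,0,0.8,0,0,0,-1,0,0,0.8,0,0,0,-1,0,0,0.8,0,0,0,-1,0,0,0.5,0,0,0,-1,0,0,0.3,0,0,0,-1,0,0,0,0,0,0,-1]'
python3 -m pendant '[0,0,0,0,0,0,-0.5,0,0,0,0,0,0,0,0,0,0,0,0,0,0.3,0,0,0,0,0,0,0.6,0,0,0,0,0,0,1,0,0,0,0,0,0,1,0,0,0,0,0,0,1,0,0,0,0,0,0,1]'
```

```text
time: 6.25
tool_pos: [526.3, 162.2, 24.2]
tcp_rot: [-3.139, -0.0, 1.827]
contact_force: [0.3, 0.2, 0.2]
grip_width: 91.5
finger_force: 0.0
time: 7.05
tool_pos: [527.1, 161.8, 26.0]
tcp_rot: [3.141, 0.0, 1.827]
contact_force: [-1.3, -0.6, 4.9]
grip_width: 55.7
finger_force: 30.0
```

Gripped. Now I'll lift it gently and hold.

```bash
python3 -m pendant '[0,0,-0.1,0,0,0,1,0,0,-0.2,0,0,0,1,0,0,-0.3,0,0,0,1,0,0,-0.4,0,0,0,1,0,0,-0.3,0,0,0,1,0,0,-0.2,0,0,0,1,0,0,0,0,0,0,1,0,0,0,0,0,0,1,0,0,0,0,0,0,1,0,0,0,0,0,0,1,0,0,0,0,0,0,1]'
python3 -m pendant '[0,0,0,0,0,0,1]';python3 -m pendant '[0,0,0,0,0,0,1]'; python3 -m pendant '[0,0,0,0,0,0,1]'
python3 - <<'E'
from h import *
print(get_obs()["tau"].round(2),get_obs()["moment"].round(2))
cv2.imwrite("pics/s1.png",capture("side")[150:350,200:460,::-1].repeat(2,0).repeat(2,1))
E
```

```text
time: 8.15
tool_pos: [526.8, 161.8, 70.3]
tcp_rot: [-3.141, 0.0, 1.827]
contact_force: [0.6, 0.4, -4.4]
grip_width: 55.6
finger_force: 30.0
time: 8.25
tool_pos: [526.9, 161.8, 70.4]
tcp_rot: [-3.141, 0.0, 1.827]
contact_force: [-0.4, -0.4, -4.0]
grip_width: 55.8
finger_force: 30.0
time: 8.35
tool_pos: [526.9, 161.8, 70.6]
tcp_rot: [-3.141, 0.0, 1.827]
contact_force: [-1.4, -0.6, -3.1]
grip_width: 55.5
finger_force: 30.0
time: 8.45
tool_pos: [527.0, 161.8, 70.6]
tcp_rot: [-3.142, 0.0, 1.827]
contact_force: [0.1, -0.1, -3.3]
grip_width: 55.9
finger_force: 30.0
[-0.000e+00 -5.080e+01 -2.035e+01  6.000e-02  5.000e-02 -0.000e+00] [ 0.03 -0.14  0.04]
```

View pics/s1.png

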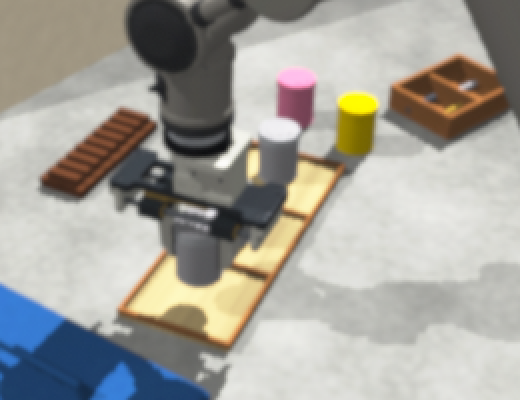

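The side crop shows the left tin hanging upright at (200,258), with its shadow below it in the compartment. It weighs about 3.5 N, so it is a light one. I'll set it back and go up.

```bash
python3 -m pendant '[0,0,0.2,0,0,0,1,0,0,0.3,0,0,0,1,0,0,0.4,0,0,0,1,0,0,0.3,0,0,0,1,0,0,0.15,0,0,0,1,0,0,0.07,0,0,0,1,0,0,0.03,0,0,0,1,0,0,0.02,0,0,0,1,0,0,0,0,0,0,1]'
python3 -m pendant '[0,0,0,0,0,0,0.2,0,0,0,0,0,0,-0.2,0,0,0,0,0,0,-0.6,0,0,0,0,0,0,-1,0,0,0,0,0,0,-1,0,0,0,0,0,0,-1,0,0,0,0,0,0,-1]'
```

```text
time: 9.4
tool_pos: [527.2, 161.8, 26.9]
tcp_rot: [3.141, 0.0, 1.827]
contact_force: [0.9, -0.4, -2.9]
grip_width: 55.4
finger_force: 30.0
time: 10.1
tool_pos: [527.1, 161.8, 26.7]
tcp_rot: [3.141, 0.0, 1.827]
contact_force: [0.3, 0.1, -0.5]
grip_width: 89.4
finger_force: 0.0
```

```bash
python3 -m pendant '[0,0,-0.5,0,0,0,-1,0,0,-1,0,0,0,-1,0,0,-1,0,0,0,-1,0,0,-1,0,0,0,-1,0,0,-0.5,0,0,0,-1,-0.8,0.1,0,0,0,0,-1,-0.8,0.1,0,0,0,0,-1,-0.8,0.1,0,0,0,0,-1,-0.8,0.1,0,0,0,0,-1,-0.8,0.1,0,0,0,0,-1,-0.34,0.09,0,0,0,0,-1,0,0,0,0,0,0,-1]'
python3 - <<'E'
from h import *
need([577,40.5,26])
im=capture("wrist"); cv2.imwrite("pics/w2.png",im[...,::-1])
for x,y in((577,40.5),(527,162)):
    m=camera_model("wrist"); f=240/np.tan(np.radians(m["fov_y"])/2); c=np.linalg.inv(m["pose"])@[x,y,81,1]; print(m["cx"]-f*c[0]/c[2],m["cy"]+f*c[1]/c[2],"r",28.5*f/-c[2])
E
```

```text
time: 11.3
tool_pos: [577.5, 39.4, 146.4]
tcp_rot: [3.142, 0.0, 1.825]
contact_force: [-0.2, -0.5, -0.5]
grip_width: 91.7
finger_force: 0.0
tcp [577.5  39.4 146.4] [3.1415e+00 1.0000e-04 1.8249e+00] F [-0.19 -0.48 -0.46] w 91.7 t 11.3
units to go [ 0.04 -0.01  4.01] wz(4deg) 0.01
322.4724517314835 252.14905696569485 r 50.8946610699157
284.1923148886271 -9.82370003659301 r 61.19339068501293
```

View pics/w2.png

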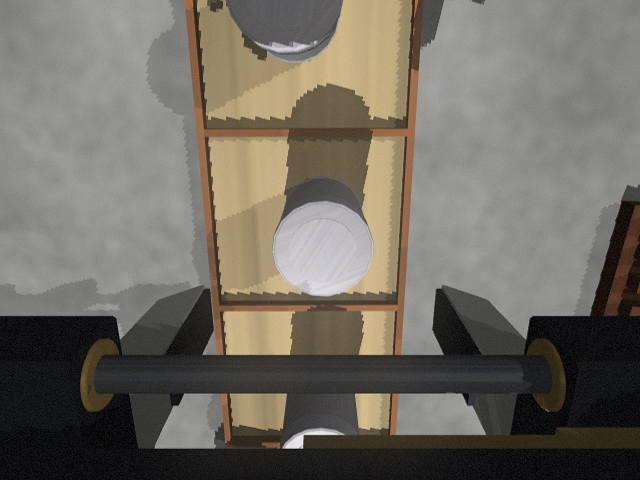

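The wrist view shows the middle tin's lid at (323,248), against (322,252) predicted, and the left tin standing in its compartment at (290,20). I'll go down, grip, lift and hold.

```bash
python3 -m pendant '[0.06,0,0.4,0,0,0,-1,0,0,0.8,0,0,0,-1,0,0,0.8,0,0,0,-1,0,0,0.8,0,0,0,-1,0,0,0.7,0,0,0,-1,0,0,0.4,0,0,0,-1,0,0,0.1,0,0,0,-1,0,0,0,0,0,0,-1]'
python3 -m pendant '[0,0,0,0,0,0,-0.5,0,0,0,0,0,0,0,0,0,0,0,0,0,0.3,0,0,0,0,0,0,0.6,0,0,0,0,0,0,1,0,0,0,0,0,0,1,0,0,0,0,0,0,1,0,0,0,0,0,0,1]'
python3 -m pendant '[0,0,-0.1,0,0,0,1,0,0,-0.2,0,0,0,1,0,0,-0.3,0,0,0,1,0,0,-0.4,0,0,0,1,0,0,-0.3,0,0,0,1,0,0,-0.2,0,0,0,1,0,0,0,0,0,0,1,0,0,0,0,0,0,1,0,0,0,0,0,0,1,0,0,0,0,0,0,1,0,0,0,0,0,0,1]'
python3 -m pendant '[0,0,0,0,0,0,1]';python3 -m pendant '[0,0,0,0,0,0,1]'
```

```text
time: 12.15
tool_pos: [576.5, 42.6, 26.5]
tcp_rot: [-3.141, -0.0, 1.828]
contact_force: [0.6, 0.5, 0.2]
grip_width: 91.8
finger_force: 0.0
time: 12.95
tool_pos: [576.8, 42.0, 26.9]
tcp_rot: [3.141, 0.0, 1.827]
contact_force: [0.3, 0.2, 2.1]
grip_width: 55.8
finger_force: 30.0
time: 14.05
tool_pos: [576.4, 42.1, 71.2]
tcp_rot: [-3.141, -0.0, 1.827]
contact_force: [-0.3, -0.3, -6.1]
grip_width: 55.5
finger_force: 30.0
time: 14.15
tool_pos: [576.5, 42.1, 71.4]
tcp_rot: [-3.141, -0.0, 1.827]
contact_force: [-0.7, 0.4, -6.8]
grip_width: 55.8
finger_force: 30.0
time: 14.25
tool_pos: [576.6, 42.1, 71.5]
tcp_rot: [-3.141, -0.0, 1.827]
contact_force: [-1.0, -0.0, -5.8]
grip_width: 55.6
finger_force: 30.0
```

The middle tin reads about 6.2 N, so it is probably the full one. I'll set it down and go to the right tin: travel (37,-148), which is tool x -5.1, y -0.05.

```bash
python3 -m pendant '[0,0,0.2,0,0,0,1,0,0,0.3,0,0,0,1,0,0,0.4,0,0,0,1,0,0,0.3,0,0,0,1,0,0,0.15,0,0,0,1,0,0,0.07,0,0,0,1,0,0,0.04,0,0,0,1,0,0,0.02,0,0,0,1,0,0,0,0,0,0,1]'
python3 -m pendant '[0,0,0,0,0,0,0.2,0,0,0,0,0,0,-0.2,0,0,0,0,0,0,-0.6,0,0,0,0,0,0,-1,0,0,0,0,0,0,-1,0,0,0,0,0,0,-1,0,0,0,0,0,0,-1]'
python3 -m pendant '[0,0,-0.5,0,0,0,-1,0,0,-1,0,0,0,-1,0,0,-1,0,0,0,-1,0,0,-1,0,0,0,-1,0,0,-0.5,0,0,0,-1,-0.9,0,0,0,0,0,-1,-1,0,0,0,0,0,-1,-1,0,0,0,0,0,-1,-1,0,0,0,0,0,-1,-0.8,0,0,0,0,0,-1,-0.4,-0.05,0,0,0,0,-1,0,0,0,0,0,0,-1]'
python3 - <<'E'
from h import *
need([613.5,-106,26])
im=capture("wrist"); cv2.imwrite("pics/w3.png",im[...,::-1])
for x,y in((613.5,-106),(577,42)):
    m=camera_model("wrist"); f=240/np.tan(np.radians(m["fov_y"])/2); c=np.linalg.inv(m["pose"])@[x,y,81,1]; print(m["cx"]-f*c[0]/c[2],m["cy"]+f*c[1]/c[2],"r",28.5*f/-c[2])
E
```

```text
time: 15.15
tool_pos: [576.8, 42.0, 27.5]
tcp_rot: [3.141, 0.0, 1.827]
contact_force: [-0.6, 0.1, -6.5]
grip_width: 56.1
finger_force: 30.0
time: 15.85
tool_pos: [576.8, 42.0, 27.5]
tcp_rot: [3.141, 0.0, 1.827]
contact_force: [-0.3, 0.7, -1.4]
grip_width: 90.1
finger_force: 0.0
time: 17.05
tool_pos: [613.8, -107.5, 146.9]
tcp_rot: [-3.141, 0.0, 1.825]
contact_force: [-0.0, -0.0, -0.1]
grip_width: 91.8
finger_force: 0.0
tcp [ 613.8 -107.5  146.9] [-3.1413  0.      1.8248] F [-0.04 -0.03 -0.14] w 91.8 t 17.05
units to go [0.05 0.   4.03] wz(4deg) 0.01
322.3177963704184 251.44388702605445 r 50.79233212818217
326.4968772177941 -65.67250411665171 r 63.226127952704516
```

View pics/w3.png

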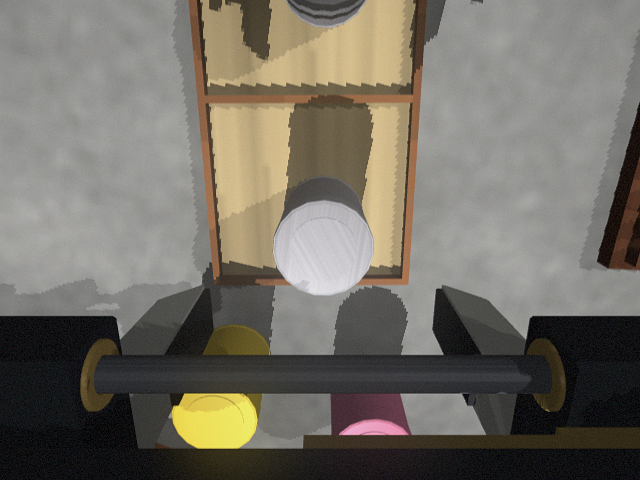

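The wrist view shows the right tin's lid at (323,247), with 251 predicted, and the middle tin standing. Yellow at (215,415) and pink at (370,430) are beyond the tray and clear of the fingers. Same grasp again.

```bash
python3 -m pendant '[0.06,0,0.4,0,0,0,-1,0,0,0.8,0,0,0,-1,0,0,0.8,0,0,0,-1,0,0,0.8,0,0,0,-1,0,0,0.7,0,0,0,-1,0,0,0.4,0,0,0,-1,0,0,0.1,0,0,0,-1,0,0,0,0,0,0,-1]'
python3 -m pendant '[0,0,0,0,0,0,-0.5,0,0,0,0,0,0,0,0,0,0,0,0,0,0.3,0,0,0,0,0,0,0.6,0,0,0,0,0,0,1,0,0,0,0,0,0,1,0,0,0,0,0,0,1,0,0,0,0,0,0,1]'
python3 -m pendant '[0,0,-0.1,0,0,0,1,0,0,-0.2,0,0,0,1,0,0,-0.3,0,0,0,1,0,0,-0.4,0,0,0,1,0,0,-0.3,0,0,0,1,0,0,-0.2,0,0,0,1,0,0,0,0,0,0,1,0,0,0,0,0,0,1,0,0,0,0,0,0,1,0,0,0,0,0,0,1,0,0,0,0,0,0,1]'
python3 -m pendant '[0,0,0,0,0,0,1]';python3 -m pendant '[0,0,0,0,0,0,1]'
```

```text
time: 17.9
tool_pos: [613.4, -103.9, 27.1]
tcp_rot: [-3.141, -0.0, 1.828]
contact_force: [-0.5, 0.5, -0.5]
grip_width: 91.9
finger_force: 0.0
time: 18.7
tool_pos: [613.6, -104.7, 27.5]
tcp_rot: [3.141, 0.0, 1.827]
contact_force: [-0.0, -0.3, 2.7]
grip_width: 55.4
finger_force: 30.0
time: 19.8
tool_pos: [613.3, -104.5, 71.8]
tcp_rot: [-3.141, -0.0, 1.827]
contact_force: [-0.5, 0.3, -2.2]
grip_width: 55.6
finger_force: 30.0
time: 19.9
tool_pos: [613.4, -104.6, 72.0]
tcp_rot: [-3.141, -0.0, 1.827]
contact_force: [0.2, -0.0, -2.4]
grip_width: 55.3
finger_force: 30.0
time: 20.0
tool_pos: [613.4, -104.5, 72.1]
tcp_rot: [-3.141, -0.0, 1.827]
contact_force: [0.0, 0.3, -1.8]
grip_width: 55.9
finger_force: 30.0
```

The right tin weighs about 2.2 N, so the middle one is the full tin. I'll set the right one down, return to the middle and check.

```bash
python3 -m pendant '[0,0,0.2,0,0,0,1,0,0,0.3,0,0,0,1,0,0,0.4,0,0,0,1,0,0,0.3,0,0,0,1,0,0,0.15,0,0,0,1,0,0,0.07,0,0,0,1,0,0,0.04,0,0,0,1,0,0,0.02,0,0,0,1,0,0,0,0,0,0,1]'
python3 -m pendant '[0,0,0,0,0,0,0.2,0,0,0,0,0,0,-0.2,0,0,0,0,0,0,-0.6,0,0,0,0,0,0,-1,0,0,0,0,0,0,-1,0,0,0,0,0,0,-1,0,0,0,0,0,0,-1]'
python3 -m pendant '[0,0,-0.5,0,0,0,-1,0,0,-1,0,0,0,-1,0,0,-1,0,0,0,-1,0,0,-1,0,0,0,-1,0,0,-0.5,0,0,0,-1,0.9,0,0,0,0,0,-1,1,0,0,0,0,0,-1,1,0,0,0,0,0,-1,1,0,0,0,0,0,-1,0.8,0,0,0,0,0,-1,0.34,0.05,0,0,0,0,-1,0,0,0,0,0,0,-1]'
python3 - <<'E'
from h import *
need([577,42,27])
im=capture("wrist"); cv2.imwrite("pics/w4.png",im[...,::-1])
E
```

```text
time: 20.9
tool_pos: [613.7, -104.6, 28.1]
tcp_rot: [3.141, 0.0, 1.827]
contact_force: [-0.7, 0.0, -1.7]
grip_width: 55.5
finger_force: 30.0
time: 21.6
tool_pos: [613.5, -104.6, 27.9]
tcp_rot: [3.141, 0.0, 1.827]
contact_force: [-0.1, 0.3, -0.2]
grip_width: 89.9
finger_force: 0.0
time: 22.8
tool_pos: [576.8, 43.1, 148.8]
tcp_rot: [3.14, 0.0, 1.829]
contact_force: [0.1, 0.8, 0.5]
grip_width: 91.6
finger_force: 0.0
tcp [576.8  43.1 148.8] [3.1404e+00 5.0000e-04 1.8288e+00] F [0.13 0.83 0.48] w 91.6 t 22.8
units to go [-0.03 -0.01  4.06] wz(4deg) 0.07
```

View pics/w4.png

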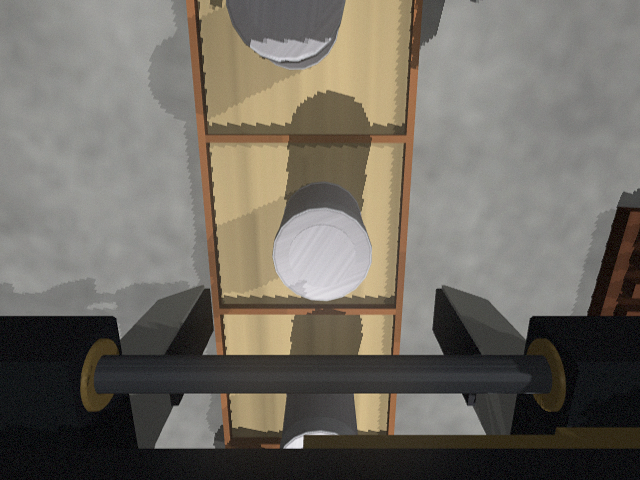

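All three tins are standing, and the middle lid is at (322,253) between the fingers. I'll grip and raise it 180 mm.

```bash
python3 -m pendant '[0,0,0.4,0,0,0,-1,0,0,0.8,0,0,0,-1,0,0,0.8,0,0,0,-1,0,0,0.8,0,0,0,-1,0,0,0.7,0,0,0,-1,0,0,0.4,0,0,0,-1,0,0,0.15,0,0,0,-1,0,0,0,0,0,0,-1]'
python3 -m pendant '[0,0,0,0,0,0,-0.5,0,0,0,0,0,0,0,0,0,0,0,0,0,0.3,0,0,0,0,0,0,0.6,0,0,0,0,0,0,1,0,0,0,0,0,0,1,0,0,0,0,0,0,1,0,0,0,0,0,0,1]'
python3 -m pendant '[0,0,-0.1,0,0,0,1,0,0,-0.3,0,0,0,1,0,0,-0.5,0,0,0,1,0,0,-0.6,0,0,0,1,0,0,-0.6,0,0,0,1,0,0,-0.6,0,0,0,1,0,0,-0.6,0,0,0,1,0,0,-0.6,0,0,0,1,0,0,-0.6,0,0,0,1,0,0,-0.6,0,0,0,1,0,0,-0.5,0,0,0,1,0,0,-0.3,0,0,0,1]'
python3 -m pendant '[0,0,-0.1,0,0,0,1,0,0,0,0,0,0,1,0,0,0,0,0,0,1,0,0,0,0,0,0,1,0,0,0,0,0,0,1,0,0,0,0,0,0,1,0,0,0,0,0,0,1,0,0,0,0,0,0,1,0,0,0,0,0,0,1,0,0,0,0,0,0,1]'
python3 - <<'E'
from h import *
need([577,42,207])
cv2.imwrite("pics/s2.png",capture("side")[130:350,200:460,::-1].repeat(2,0).repeat(2,1))
E
```

```text
time: 23.65
tool_pos: [576.6, 41.5, 25.8]
tcp_rot: [-3.141, -0.0, 1.826]
contact_force: [-0.5, 0.7, 0.4]
grip_width: 92.0
finger_force: 0.0
time: 24.45
tool_pos: [576.8, 42.1, 26.6]
tcp_rot: [3.141, 0.0, 1.827]
contact_force: [-0.7, -0.3, 2.9]
grip_width: 55.6
finger_force: 30.0
time: 25.65
tool_pos: [576.5, 42.1, 204.4]
tcp_rot: [3.141, 0.0, 1.827]
contact_force: [0.5, 0.2, -6.9]
grip_width: 55.8
finger_force: 30.0
time: 26.65
tool_pos: [576.6, 42.1, 206.3]
tcp_rot: [3.142, 0.0, 1.827]
contact_force: [0.2, -0.8, -6.1]
grip_width: 56.0
finger_force: 30.0
tcp [576.6  42.1 206.3] [3.1415e+00 1.0000e-04 1.8269e+00] F [ 0.24 -0.84 -6.11] w 56.0 t 26.65
units to go [-0.01  0.01 -0.02] wz(4deg) 0.04
```

View pics/s2.png

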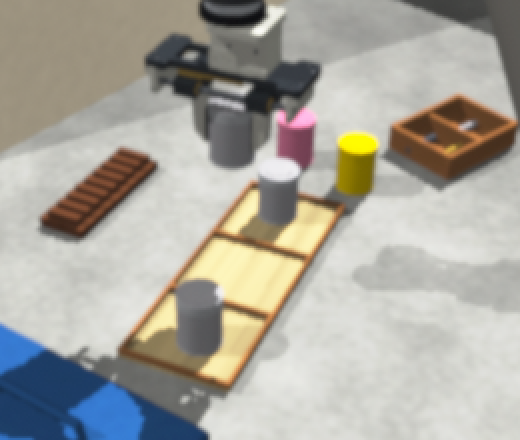

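The side crop shows the full tin held up and upright at (232,138), and the other two standing in their compartments at (200,318) and (279,190).

```bash
python3 -c "from plant import close_job; print(close_job())"
```

```text
the job is handed in; nothing more can be done
None
```

The job is handed in, though no verdict came back: all three tins were lifted left to right and stood back, and the full one, from the middle compartment (about 6.3 N against 3.4 N left and 2.2 N right), is held up with its centre about 22 cm above the terrace.

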